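# Fit the sign and hold it up at the mark

### The job

Take the narrower of the two white sign panels out of the oak rack, slide it down fully into the slot on the telescoping sign stand and let go of it. Then pull the stand's sprung mast up by its oak grip until the steel pointer is level with the brass mark on the gauge, and finish while holding it there, still, so that a colleague can lock the collar. Leave the wider panel, the mark and the goods around alone.

Things in the scene. Friction and masses are not known exactly. Their poses are not given: they have to be found in the camera images.
- stand: Telescoping sign stand, fixed to the table: oak base 100 x 190 x 14 mm, upright steel tube (22 mm across, top at z = 94 mm). Origin on the tube's axis at table level; x away from the robot at yaw 0, y left, z up. An aluminium gauge strip (16 x 4 mm, top at z = 132 mm) stands on the base at y = +64 mm and carries the mark clip.
- mast: Sprung mast of the stand: slides straight up out of the tube, 0 to 90 mm, without turning; starts fully down, its frame then being the stand's. Spring: 4 N when down, 80 N/m more as it rises; mast 0.22 kg: 10 to 14 N to hold, falls back if let go. Carries the pull grip, the slotted oak channel (110 x 30 mm, z = 100 to 134 mm) at y = -95 mm and, on the +y side, the pointer.
- grip (a point): Centre of the pull grip (28 x 40 x 38 mm, faces along the mast's x and y), at [0, 0, 176] mm in the mast's frame; axes as the mast's.
- slot (a point): Centre of the floor of the panel slot in the mast's oak channel, at [0, -95, 106] mm in the mast's frame; axes as the mast's. The slot opens upwards; it is 87 mm long in y, 11.5 mm wide in x, 18 mm deep, with lips above that flare by about 5 mm on every side and end 28 mm over the floor; its ends are closed.
- pointer (a point): Tip of the steel pointer tooth on the mast, at [0, 46, 30] mm in the mast's frame; it rises with the mast.
- mark (a point): Tip of the brass tooth of the mark clip on the gauge strip, at x = 0, y = 46 mm in the stand's frame and 70 to 105 mm above the table (differs from run to run): the pointer tip must be raised to this height. The clip (12 x 22 x 14 mm) is stiff on its strip and stays put.
- rack: Oak rack fixed to the table, 130 x 132 mm, 35 mm high, with two slots for panels along its y axis, at x = -42 and +42 mm, 11 mm wide, 116 mm long, floor 10 mm above the table. Origin at the centre of its underside, x away from the robot at yaw 0.
- narrow_panel: The narrower white sign panel, 80 mm wide (y), 8 mm thick (x), 75 mm tall (z), 60 g, standing in one of the rack's slots (either one). Origin at the centre of its lower edge, z up.
- wide_panel: The wider white sign panel, 110 mm wide, 8 mm thick, 75 mm tall, standing in the other slot; too wide for the stand. Origin at the centre of its lower edge.
- white_canister: Bystander: white lidded canister, 68 mm across, 85 mm tall. Origin at the centre of its underside.
- green_canister: Bystander: green lidded canister, 64 mm across, 75 mm tall. Origin at the centre of its underside.
- price_card_a: Bystander: oak block (22 x 52 x 16 mm) with a price card, 62 mm tall in all, left front. Origin at the centre of its underside.
- price_card_b: Bystander: oak block (22 x 52 x 16 mm) with a price card, 62 mm tall in all, right front. Origin at the centre of its underside.
- flat_pack: Bystander: flat dotted gift pack 89 x 182 x 40 mm, behind the stand. Origin at the centre of its underside.
- striped_pack: Bystander: striped wrapped bar 70 x 189 x 47 mm, behind the stand on the right. Origin at the centre of its underside.

How it is judged:
By the outcome, as a careful person would: the job done as asked, in the order asked, and still so for the second after the job is handed in, while the arm keeps its last pose, push and grip.
It also fails if it takes over 64 s, if anything falls off the work surface, if the arm or the gripper's body presses on something with over 40 N, if the wrist force passes 120 N, or if a joint passes its speed limit or range.

### The arm

A 7-joint arm with a two-finger parallel gripper is mounted at the origin on a cart in front of the work surface, level with it; the furniture and walls round the work are solid. World frame = base frame: x ahead of the robot, y to its left, z up, the work surface at z = 0. Lengths are in m, angles in rad, forces in N, time in s.
With the tool pointing down it reaches from about 0.35 to 0.9 m from the base axis. Payload 8.1 kg.
Tool frame: the origin (TCP) lies at the very end of the fingers, on their centre line; the grasp point (between the pads) lies 19 mm behind it; z points along the fingers, y is the direction in which the jaws open and shut (so a half turn about z gives the same grasp; the last joint's range is limited). The gripper opens to 92 mm and grips with 3 to 60 N. Pads are 19 mm wide; open, the fingers measure 130 mm over their backs; the gripper's body (75 mm by 190 mm) begins 47 mm behind the grasp point.
Start: joints at [1.207, 0.434, 0.025, 1.573, -0.012, 1.134, -0.075], TCP at [0.161, -0.604, 0.227] pointing down, gripper open.
Joint ranges: [-2.62, 2.62], [-0.44, 2.09], [-1.27, 1.32], [0.08, 2.57], [-1.32, 4.46], [0.12, 2], [-2.74, 2.74]. Speed limits (rad/s): [2.22, 2.22, 3.01, 3.01, 3.14, 3.14, 3.14].

### API

Orientations are given as a unit quaternion [x, y, z, w].
In Python, from cell import r gives the robot as it stands.
- The arm moves only by the shell command python3 -m handwheel 'ROWS' [OPENING] [FORCE]. ROWS is JSON, a list that holds one entry, the list of rows, each a list of 4 numbers: the shift along the tool's x, y, z in mm, then the turn about the tool's z in degrees. A call has 1 to 12 rows; each row is the pose to reach, as a shift and turn from the pose commanded when the call began, along the tool's axes at that moment; what a row does not reach only later rows make up. A row lasts 1/8 s, in which the tool goes at most 62.5 mm and 10.7 degrees, less where a joint would pass 70% of its speed; a pose out of reach is approached as far as the arm can. A call with a gripper value outside its range is refused whole. OPENING is the opening, from 0 (shut) to 1 (fully open), set as the call begins (- or left out, the last holds). The fingers move at their own pace and stop on an object; FORCE is the grip in N (left out, the last holds). Time passes only in rows, so rows that repeat a pose let the fingers close. It gives the time, the measured TCP pose, the force and the opening at its end, in the units of the state.
- r.read_state(): the state, without advancing time (a new reading comes with each control period).
- r.grab_frame(name): name is "scene" or "top" or "wrist"; returns the picture (480x640x3 uint8, blue, green, red); there is no depth.
- r.calibration(name): a dict with "K" (3x3 intrinsics, pixels), "R" (3x3) and "t" (3): a world point X has camera coordinates R X + t; the wrist camera has in their place "tool_from_camera" (4x4, takes a point from camera to tool coordinates, whose origin is the TCP and whose axes are the flange's). Camera axes: x right, y down, z forward; pixel columns grow to the right and rows downward; lengths in m; the calibration is good to about 2 mm. The wrist camera is an equidistant fisheye: a pixel r from the principal point sees the ray r / f radians off the axis. A picture is of the moment at which its call begins: read the wrist's pose just before it. calibration takes no time and is no camera call.
- r.sign_off(): hands the job in, once; it reports no verdict.
The state is a dict: "time": time; "qpos": joint angles; "joint_velocities": joint speeds; "effort": joint torques, N m; "eef_pos": TCP position; "ee_rot": TCP orientation; "wrist_force": force on the tool from outside, world axes, zero at the start; "torque": the same for the moment, N m; "grip_width": finger opening in m.
Only numpy, scipy, OpenCV 4.12 (cv2) and the standard library are available. Lean on these libraries where they do the work, as an engineer would, in place of code of your own. Each camera call takes 0.05 s, during which the arm holds its last target. There are 200 camera calls.

## Working session

There is one attempt and no reset: what is moved stays moved. The work goes in short steps, Python scripts to look and compute and a shell command to move; the robot and the scene stay as the last step left them, time stands still between calls to the robot, and variables do not carry over. Pictures are saved under pics/ and viewed, about 8 in all and at most 12, crops included, and the job is handed in when it is done.

```bash
mkdir -p pics
python3 - <<'E'
from cell import r
import cv2,numpy as np
s=r.read_state();print({k:np.round(v,4).tolist() for k,v in s.items()})
for n in("top","scene"):
    cv2.imwrite(f"pics/{n}0.png",r.grab_frame(n)); c=r.calibration(n);print(n,{k:np.round(v,4).tolist() for k,v in c.items()})
print(r.calibration("wrist"))
E
```

```text
{'time': 0.0, 'qpos': [1.2074, 0.4352, 0.0249, 1.5741, -0.0116, 1.134, -0.0751], 'joint_velocities': [-0.0004, 0.0009, 0.0003, 0.0003, 0.0016, -0.001, -0.0005], 'effort': [-0.0005, -66.7843, 0.9841, -31.446, -0.0609, 0.0429, 0.0002], 'eef_pos': [0.161, -0.6034, 0.226], 'ee_rot': [0.9915, 0.13, -0.0002, -0.0008], 'wrist_force': [-0.2304, 0.2026, -0.5758], 'torque': [0.0697, -0.0086, -0.0046], 'grip_width': 0.0918}
top {'K': [[555.7627, 0.0, 309.4502], [0.0, 555.7627, 231.6279], [0.0, 0.0, 1.0]], 'R': [[0.0226, -0.9953, 0.094], [-0.9852, -0.0382, -0.1673], [0.1701, -0.0889, -0.9814]], 't': [-0.096, 0.5581, 1.5625]}
scene {'K': [[436.5006, 0.0, 314.5921], [0.0, 436.5006, 239.3626], [0.0, 0.0, 1.0]], 'R': [[-0.8022, -0.597, -0.0058], [-0.4039, 0.5499, -0.7311], [0.4397, -0.5841, -0.6823]], 't': [0.4052, 0.3352, 0.845]}
{'K': array([[371.64829954,   0.        , 319.76678885],
       [  0.        , 371.64829954, 247.54758871],
       [  0.        ,   0.        ,   1.        ]]), 'tool_from_camera': array([[ 2.48535769e-04, -9.62272998e-01, -2.72085677e-01,
         7.53428365e-02],
       [ 9.99999968e-01,  2.24580083e-04,  1.19184559e-04,
        -3.19736826e-04],
       [-5.35830588e-05, -2.72085698e-01,  9.62273023e-01,
        -1.59021450e-01],
       [ 0.00000000e+00,  0.00000000e+00,  0.00000000e+00,
         1.00000000e+00]])}
```

View pics/top0.png

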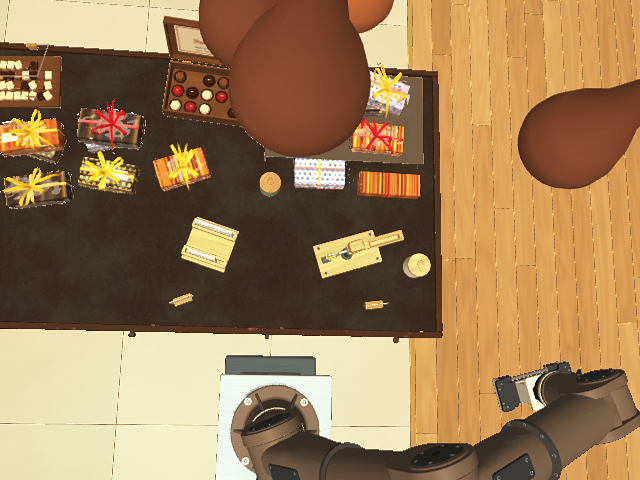

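View pics/scene0.png

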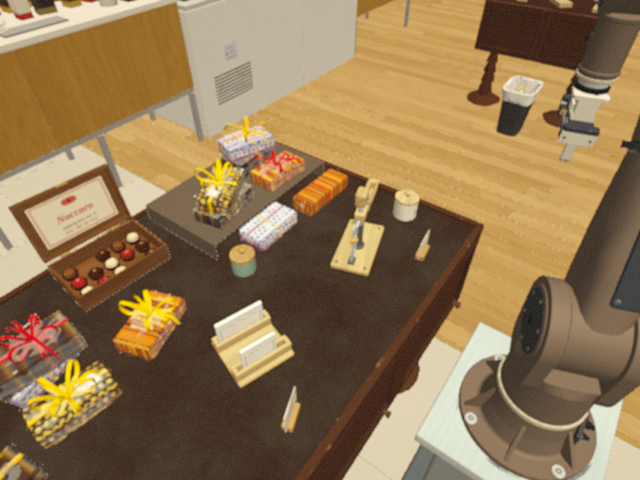

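The top view shows the rack near (210,245) and the stand near (350,253). In the scene view the two panels are at (240,320) and (257,348), and the nearer one looks narrower. Next I'll enlarge both areas.

Run:
```python
import cv2,numpy as np
t=cv2.imread("pics/top0.png");s=cv2.imread("pics/scene0.png")
def c(im,x,y,w,h):
    return cv2.resize(im[y:y+h,x:x+w],(400,300),interpolation=cv2.INTER_CUBIC)
m=np.vstack([np.hstack([c(t,170,213,80,60),c(t,308,223,100,75)]),np.hstack([c(s,200,295,120,90),c(s,320,175,140,105)])])
for k in range(0,800,50): cv2.line(m,(k,0),(k,4),(0,0,255),1);cv2.line(m,(k,300),(k,304),(0,0,255),1)
cv2.imwrite("pics/crop1.png",m)
```

```text
(no output)
```

View pics/crop1.png

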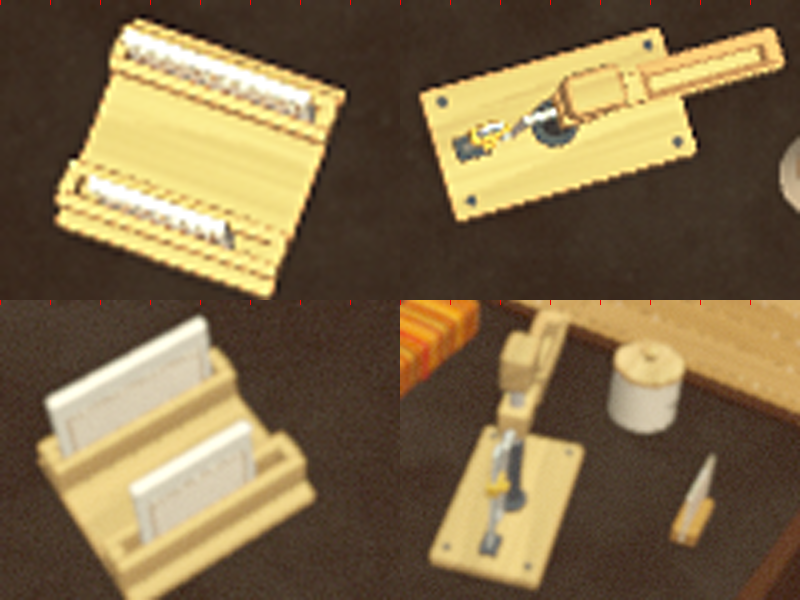

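The narrow panel is in the nearer slot. In the top view its upper edge runs from about (188,249) to (216,259). The stand base corners are near (313,246), (373,230), (382,261) and (323,278).

```bash
cat > h.py <<'E'
from cell import r
import cv2,numpy as np
def bp(n,u,v,z):
    c=r.calibration(n);d=c["R"].T@np.linalg.solve(c["K"],[u,v,1]);o=-c["R"].T@c["t"]
    return o+d*(z-o[2])/d[2]
def pj(n,X):
    c=r.calibration(n);p=c["K"]@(c["R"]@np.asarray(X)+c["t"]);return p[:2]/p[2]
def wpose():
    from scipy.spatial.transform import Rotation as Ro
    s=r.read_state();T=np.eye(4);T[:3,:3]=Ro.from_quat(s["ee_rot"]).as_matrix();T[:3,3]=s["eef_pos"]
    return T@r.calibration("wrist")["tool_from_camera"]
def wray(T,u,v):
    K=r.calibration("wrist")["K"];a=np.array([u-K[0,2],v-K[1,2]])/K[0,0];th=np.hypot(*a)
    return T[:3,3],T[:3,:3]@np.array([*(a/th*np.sin(th)),np.cos(th)])
def wbp(T,u,v,z):
    o,d=wray(T,u,v);return o+d*(z-o[2])/d[2]
def wpj(T,X):
    K=r.calibration("wrist")["K"];p=T[:3,:3].T@(np.asarray(X)-T[:3,3]);th=np.arctan2(np.hypot(p[0],p[1]),p[2])
    return K[:2,2]+K[0,0]*th*p[:2]/np.hypot(p[0],p[1])
E
python3 - <<'E'
from h import *
print("cam",[(-r.calibration(n)["R"].T@r.calibration(n)["t"]).round(3) for n in("top","scene")])
def show(l,n,ps,z):
    P=np.array([bp(n,*p,z) for p in ps]);print(l,P.round(4).tolist(),"mean",P.mean(0).round(4),"len",np.linalg.norm(np.diff(P,axis=0),axis=1).round(4),"yaws",[np.degrees(np.arctan2(-d[0],d[1])).round(1) for d in np.diff(P,axis=0)])
S=lambda x,y:(308+(x-400)/4,223+y/4); R=lambda x,y:(170+x/5,213+y/5)
show("base",'top',[S(421,92),S(660,28),S(695,152),S(460,220)],.014)
show("grip",'top',[S(567,72),S(626,66)],.195)
show("rackfar",'top',[R(135,20),R(345,95)],.035)
show("racknear",'top',[R(60,225),R(270,297)],0)
show("narrow",'top',[R(88,178),R(228,225)],.085)
show("wide",'top',[R(125,30),R(312,98)],.085)
Q=lambda x,y:(200+x*.3,295+(y-300)*.3)
show("narrow s",'scene',[Q(133,489),Q(250,426)],.085)
show("wide s",'scene',[Q(48,402),Q(207,320)],.085)
E
```

```text
cam [array([0.286, 0.065, 1.636]), array([0.089, 0.551, 0.824])]
base [[0.5246, -0.0945, 0.014], [0.5797, -0.274, 0.014], [0.4868, -0.3008, 0.014], [0.4307, -0.1253, 0.014]] mean [ 0.5055 -0.1987  0.014 ] len [0.1878 0.0967 0.1842] yaws [np.float64(-162.9), np.float64(106.1), np.float64(17.7)]
grip [[0.5149, -0.1737, 0.195], [0.5204, -0.2133, 0.195]] mean [ 0.5177 -0.1935  0.195 ] len [0.04] yaws [np.float64(-172.1)]
rackfar [[0.594, 0.2471, 0.035], [0.5547, 0.1247, 0.035]] mean [0.5743 0.1859 0.035 ] len [0.1285] yaws [np.float64(162.2)]
racknear [[0.4775, 0.2873, 0.0], [0.4393, 0.1642, 0.0]] mean [0.4584 0.2257 0.    ] len [0.1288] yaws [np.float64(162.8)]
narrow [[0.4942, 0.262, 0.085], [0.4706, 0.184, 0.085]] mean [0.4824 0.223  0.085 ] len [0.0815] yaws [np.float64(163.2)]
wide [[0.5784, 0.2466, 0.085], [0.5439, 0.1411, 0.085]] mean [0.5611 0.1939 0.085 ] len [0.111] yaws [np.float64(161.9)]
narrow s [[0.491, 0.2618, 0.085], [0.4645, 0.1877, 0.085]] mean [0.4777 0.2248 0.085 ] len [0.0787] yaws [np.float64(160.3)]
wide s [[0.576, 0.2482, 0.085], [0.5401, 0.1419, 0.085]] mean [0.558 0.195 0.085] len [0.1122] yaws [np.float64(161.3)]
```

The sizes agree: the near panel measures about 80 mm and the far one about 111 mm. The rack is yawed about -17° and the stand about +17°. I'll go over the stand first, turned as for placing, and look from near.

```bash
python3 -m handwheel '[[[40,-30,-60,-10],[100,-70,-114,-20],[160,-110,-114,-30],[220,-150,-114,-40],[270,-190,-114,-50],[320,-220,-114,-60],[370,-260,-114,-70],[410,-290,-114,-80],[432,-302,-114,-90],[432,-302,-114,-92],[432,-302,-114,-92],[432,-302,-114,-92]]]' 0.6 20
python3 - <<'E'
from h import *
T=wpose();s=r.read_state();np.save("T1.npy",T);im=r.grab_frame("wrist");cv2.imwrite("pics/w1.png",im)
print(s["eef_pos"],s["ee_rot"],s["qpos"].round(2) if hasattr(s["qpos"],'round') else s["qpos"])
E
```

```text
time: 1.6
eef_pos: [0.4997, -0.2024, 0.3405]
ee_rot: [0.597, 0.802, -0.0, -0.0]
wrist_force: [-0.3, 0.3, 0.8]
grip_width: 0.0551
[ 0.49973869 -0.20241582  0.34051905] [ 5.96831383e-01  8.02366524e-01 -4.95797656e-04 -1.21110445e-04] [ 0.67  0.27 -0.5   1.57  0.13  1.34  0.45]
```

View pics/w1.png

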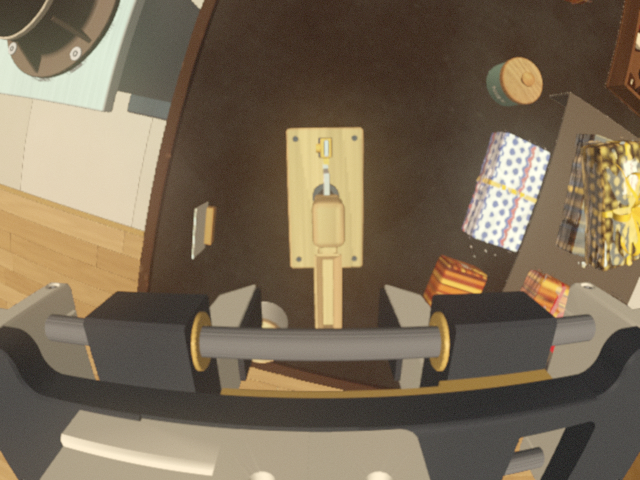

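The wrist picture shows the stand from (287,129) to (363,268). The grip is at (329,220), the channel runs down to (328,328), and the brass clip is at (325,147). I'll enlarge it.

Run:
```python
import cv2,numpy as np
w=cv2.imread("pics/w1.png")
a=cv2.resize(w[122:272,280:370],None,fx=4,fy=4,interpolation=cv2.INTER_CUBIC)
b=cv2.resize(w[235:335,295:365],None,fx=6,fy=6,interpolation=cv2.INTER_CUBIC)
cv2.imwrite("pics/c2.png",np.hstack([a,b]))
```

```text
(no output)
```

View pics/c2.png

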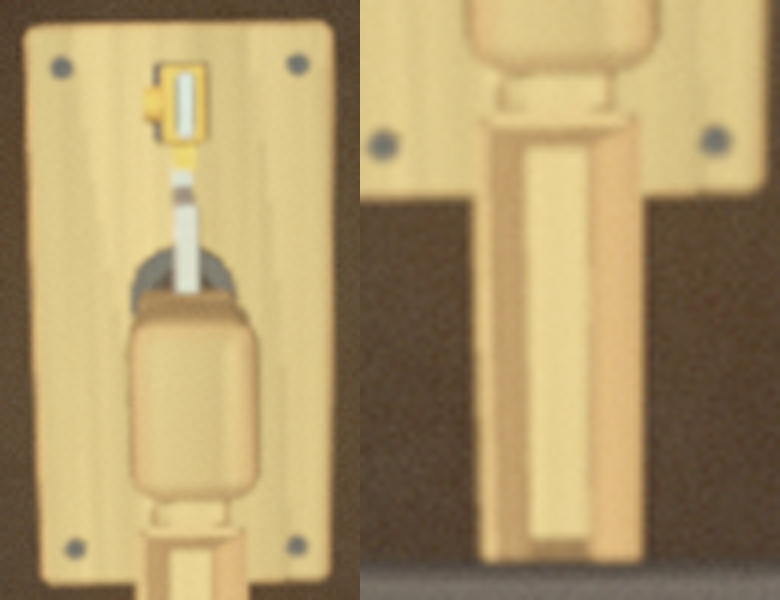

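Clear corners: base at crop (26,25), (333,22), (332,580) and (40,583). The channel top spans x 473 to 645 and ends at y 562. Next I fit the stand pose to these.

```bash
python3 - <<'E'
from h import *
from scipy.optimize import least_squares
T=np.load("T1.npy");A=lambda x,y:(280+x/4,122+y/4);B=lambda x,y:(295+(x-360)/6,235+y/6)
pts=[((-.05,.095,.014),A(26,25)),((.05,.095,.014),A(333,22)),((.05,-.095,.014),A(332,580)),((-.05,-.095,.014),A(40,583)),
((-.015,-.150,.134),B(480,560)),((.015,-.150,.134),B(645,560)),((0,.064,.132),A(185,103)),((0,-.1385,.106),B(559,540)),((0,-.02,.195),A(196,500)),((0,.02,.195),A(195,320))]
def W(p,q):
    c,s=np.cos(p[2]),np.sin(p[2]);return np.array([p[0]+c*q[0]-s*q[1],p[1]+s*q[0]+c*q[1],q[2]])
f=lambda p:np.concatenate([wpj(T,W(p,q))-np.array(u) for q,u in pts])
o=least_squares(f,[.505,-.2,.3],loss='soft_l1');p=o.x
print(p[:2].round(4),np.degrees(p[2]).round(2));print(f(p).reshape(-1,2).round(1).tolist())
for n,q in dict(slot=(0,-.095,.106),grip=(0,0,.176),channel=(0,-.095,.134)).items():print(n,W(p,q).round(4))
np.save("stand.npy",p)
for h in(.03,.07,.08,.09,.10,.105):print(h,pj("scene",W(p,(0,.046,h))).round(1),pj("top",W(p,(0,.046,h))).round(1))
print([pj("scene",W(p,q)).round(1).tolist() for q in((-.05,.095,.014),(0,.064,.132))])
E
python3 - <<'E'
import cv2
s=cv2.imread("pics/scene0.png");cv2.imwrite("pics/c3.png",cv2.resize(s[215:275,325:390],None,fx=9,fy=9,interpolation=cv2.INTER_CUBIC))
E
```

```text
[ 0.5073 -0.1937] 17.65
[[-0.8, -3.7], [0.0, -3.9], [-0.5, -3.0], [0.2, -2.6], [0.5, 15.9], [-0.5, 15.5], [0.4, 0.5], [-0.0, -1.2], [0.3, 1.8], [0.0, 0.3]]
slot [ 0.5361 -0.2842  0.106 ]
grip [ 0.5073 -0.1937  0.176 ]
channel [ 0.5361 -0.2842  0.134 ]
0.03 [352.8 251.6] [332.3 256.4]
0.07 [353.6 240.3] [334.2 254.7]
0.08 [353.8 237.4] [334.7 254.3]
0.09 [354.1 234.4] [335.2 253.8]
0.1 [354.3 231.5] [335.7 253.4]
0.105 [354.4 230. ] [335.9 253.1]
[[366.5, 273.6], [353.1, 226.3]]
```

View pics/c3.png

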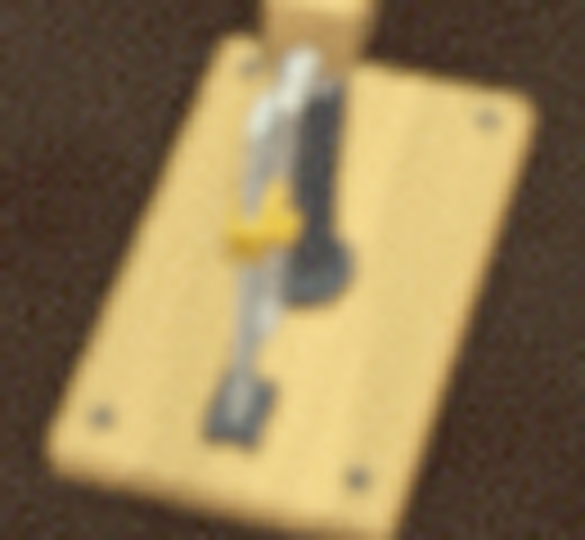

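The channel's far end is cut off by the gripper rod in the wrist view, which explains the 15 px residuals, so I drop those points. In the scene crop the brass tooth tip is near crop (285,190) to (298,222).

Run:
```python
from h import *
from scipy.optimize import least_squares
T=np.load("T1.npy");A=lambda x,y:(280+x/4,122+y/4);B=lambda x,y:(295+(x-360)/6,235+y/6)
pts=[((-.05,.095,.014),A(26,25)),((.05,.095,.014),A(333,22)),((.05,-.095,.014),A(332,580)),((-.05,-.095,.014),A(40,583)),
((0,-.040,.134),B(559,116)),((0,.064,.132),A(185,103)),((0,-.02,.195),A(196,500)),((0,.02,.195),A(195,320))]
def W(p,q):
    c,s=np.cos(p[2]),np.sin(p[2]);return np.array([p[0]+c*q[0]-s*q[1],p[1]+s*q[0]+c*q[1],q[2]])
f=lambda p:np.concatenate([wpj(T,W(p,q))-np.array(u) for q,u in pts])
p=least_squares(f,[.505,-.2,.3],loss='soft_l1').x
print(p[:2].round(4),np.degrees(p[2]).round(2));print(f(p).reshape(-1,2).round(1).tolist())
for n,q in dict(slot=(0,-.095,.106),grip=(0,0,.176)).items():print(n,W(p,q).round(4))
for x in(-.015,.015):print("ch edge at y-.09",(wpj(T,W(p,(x,-.09,.134)))-[295,235])*6+[360,0])
np.save("stand.npy",p)
t=lambda X:((pj("scene",X)-[325,215])*9).round(0).tolist()
for h in(.03,.07,.08,.09,.10,.105):print(h,t(W(p,(0,.046,h))))
print([t(W(p,q)) for q in((-.05,.095,.014),(.05,.095,.014),(-.05,-.095,.014),(0,.064,.132),(0,.064,.014))])
```

```text
[ 0.508  -0.1958] 17.63
[[-0.7, -2.0], [0.1, -2.2], [-0.5, -1.5], [0.2, -1.1], [-0.2, -1.3], [0.4, 2.8], [0.3, 4.3], [0.1, 3.0]]
slot [ 0.5368 -0.2863  0.106 ]
grip [ 0.508  -0.1958  0.176 ]
ch edge at y-.09 [476.00810301 377.76610815]
ch edge at y-.09 [643.99006138 374.95514697]
0.03 [252.0, 324.0]
0.07 [260.0, 223.0]
0.08 [262.0, 196.0]
0.09 [264.0, 170.0]
0.1 [266.0, 143.0]
0.105 [267.0, 129.0]
[[375.0, 522.0], [34.0, 439.0], [524.0, 96.0], [255.0, 96.0], [232.0, 405.0]]
```

The stand is at (0.508, -0.196), yaw 17.6°. From the scene image the mark is about 78 mm high, which I'll check visually later. Now over the rack.

```bash
python3 -m handwheel '[[[60,11,0,6],[120,22,0,14],[180,33,10,24],[240,44,30,34],[300,55,60,34],[364,70,90,34],[364,70,90,34],[364,70,90,34],[364,70,90,34]]]' 0.5 20
python3 - <<'E'
from h import *
T=wpose();s=r.read_state();np.save("T2.npy",T);im=r.grab_frame("wrist");cv2.imwrite("pics/w2.png",im)
print(s["eef_pos"],s["ee_rot"],np.degrees(2*np.arctan2(s["ee_rot"][1],s["ee_rot"][0])))
E
```

```text
time: 2.78
eef_pos: [0.4622, 0.1662, 0.251]
ee_rot: [0.805, 0.593, -0.0, 0.0]
wrist_force: [0.8, -0.8, -0.1]
grip_width: 0.0458
[0.46217804 0.16624488 0.25099195] [ 8.04899174e-01  5.93411424e-01 -6.83891609e-05  4.44041488e-04] 72.79894608169184
```

View pics/w2.png

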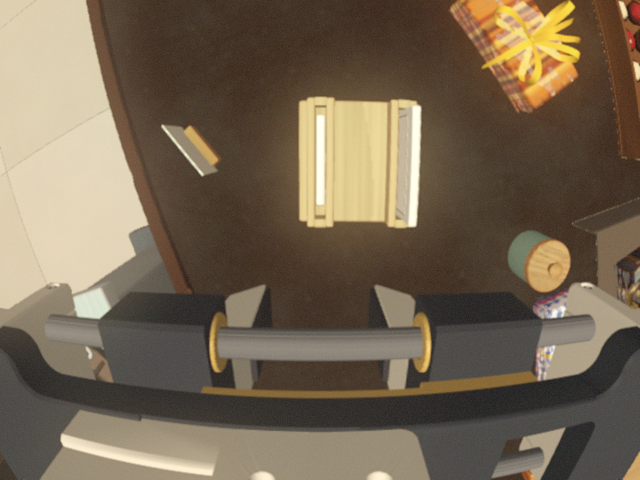

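The narrow panel's upper edge spans (316–325, 114–205), and the rack runs parallel to the tool axes. Now I'll measure it.

Run:
```python
from h import *
T=np.load("T2.npy");im=cv2.imread("pics/w2.png");g=im[105:215,305:335].min(2)
m=(g>200).astype(np.uint8);n,l,st,c=cv2.connectedComponentsWithStats(m);i=1+st[1:,4].argmax();print(st[i])
ys,xs=np.where(l==i);rc=cv2.minAreaRect(np.c_[xs,ys].astype(np.float32)+[0,0] if 0 else np.stack([xs,ys],1).astype(np.float32));print(rc)
x,y,w,h=st[i][:4];x+=305;y+=105
fit=[(yy,xs[ys==yy].mean()+305) for yy in np.unique(ys)]
print(fit[3],fit[-4])
P=[wbp(T,u,v,.085) for v,u in(fit[3],fit[-4])];d=P[0]-P[1];print(np.degrees(np.arctan2(-d[0],d[1])))
cx=np.mean([f[1] for f in fit])
a,b=wbp(T,fit[0][1],y-.0,.085),wbp(T,fit[-1][1],y+h,.085);ctr=(a+b)/2
print("len",np.linalg.norm(a-b),"ctr",ctr,"width",np.linalg.norm(wbp(T,x,160,.085)-wbp(T,x+w,160,.085)))
s=r.read_state();f=2*np.arctan2(s["ee_rot"][1],s["ee_rot"][0]);D=ctr-s["eef_pos"]
print("tool x,y,z mm",1e3*(D[0]*np.cos(f)+D[1]*np.sin(f)),1e3*(D[0]*np.sin(f)-D[1]*np.cos(f)),-1e3*D[2])
```

```text
[ 12  10   8  90 635]
((15.5, 54.5), (89.0, 7.0), 90.0)
(np.int64(13), np.float64(320.5)) (np.int64(96), np.float64(320.0))
-17.51201056389014
len 0.07922171348072489 ctr [0.48196327 0.22427599 0.085     ] width 0.00693704841701812
tool x,y,z mm 61.41240828588355 1.4948501628836568 166.11017516012893
```

```bash
python3 -m handwheel '[[[40,1,20,0],[61,1.5,80,0],[61,1.5,130,0],[61,1.5,165,0],[61,1.5,185,0],[61,1.5,199,0],[61,1.5,199,0]]]' 0.5 20 && python3 -m handwheel '[[[0,0,0,0],[0,0,0,0],[0,0,0,0],[0,0,0,0],[0,0,0,0],[0,0,0,0]]]' 0 30 && python3 -m handwheel '[[[0,0,-10,0],[0,0,-40,0],[0,0,-90,0],[0,0,-150,0],[0,0,-150,0]]]'
```

```text
time: 3.7
eef_pos: [0.4812, 0.2246, 0.0514]
ee_rot: [0.805, 0.594, -0.0, 0.0]
wrist_force: [1.5, 0.0, -0.6]
grip_width: 0.0458
time: 4.45
eef_pos: [0.481, 0.2258, 0.0519]
ee_rot: [0.804, 0.594, 0.0, 0.0]
wrist_force: [-0.7, 0.2, 3.1]
grip_width: 0.0079
time: 5.08
eef_pos: [0.483, 0.2277, 0.2067]
ee_rot: [0.804, 0.594, 0.004, 0.001]
wrist_force: [0.5, -0.4, -1.2]
grip_width: 0.0076
```

The panel is held at 7.6 mm. Now carry it to above the slot.

```bash
python3 -m handwheel '[[[-10,5,-40,0],[-60,25,-80,-5],[-110,47,-80,-10],[-165,70,-80,-15],[-220,94,-80,-20],[-275,117,-80,-25],[-330,141,-80,-30],[-385,164,-80,-34.7],[-440,188,-80,-34.7],[-474,202,-80,-34.7],[-474,202,-80,-34.7],[-474,202,-80,-34.7]]]'
cat > err.py <<'E'
from h import *
p=np.load("stand.npy");s=r.read_state();q=s["ee_rot"];f=2*np.arctan2(q[1],q[0])
def e(tgt):
    D=np.array(tgt)-s["eef_pos"];print("tool mm",(1e3*np.array([D[0]*np.cos(f)+D[1]*np.sin(f),D[0]*np.sin(f)-D[1]*np.cos(f),-D[2]])).round(1),"phi",np.degrees(f).round(2),"turn",(np.degrees(f-p[2])-90).round(2))
E
python3 - <<'E'
from err import *
e([.5365,-.2853,.148])
T=wpose();np.save("T3.npy",T);im=r.grab_frame("wrist");cv2.imwrite("pics/w3.png",im)
E
```

```text
time: 6.58
eef_pos: [0.5348, -0.2855, 0.2812]
ee_rot: [0.59, 0.807, 0.0, -0.001]
wrist_force: [0.6, 1.7, -0.3]
grip_width: 0.0077
tool mm [ -0.4   1.7 133.2] phi 107.69 turn 0.06
```

View pics/w3.png

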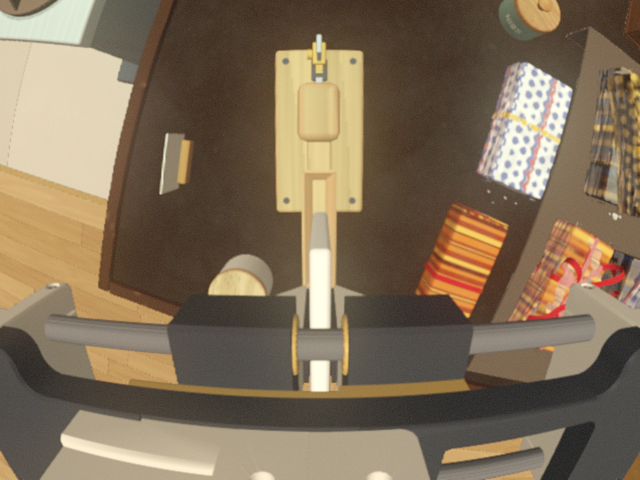

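The panel lies over the channel, with both centred near x≈319. I'll measure the sideways offset numerically before lowering.

Run:
```python
from err import *
im=cv2.imread("pics/w3.png").astype(int);T=np.load("T3.npy")
for v in(216,225,240,255,270,280):
    row=im[v-1:v+2].mean(0);oak=row.max(1)>120;xs=[x for x in range(290,350) if oak[x]]
    sat=row.max(1)-row.min(1);wh=[x for x in range(300,340) if sat[x]<40 and row[x].min()>90]
    a,b=min(xs),max(xs);o=T[:3,:3];
    y=lambda u,z:(lambda X:1e3*((X[0]-s["eef_pos"][0])*np.sin(f)-(X[1]-s["eef_pos"][1])*np.cos(f)))(wbp(T,u,v,z))
    print(v,a,b,(min(wh),max(wh)) if wh else None,"channel y mm",y((a+b)/2,.134).round(2),"panel",[round(y((min(wh)+max(wh))/2,z),2) for z in(.24,.315)] if wh else None)
for q in((0,-.0515,.134),(0,-.0465,.134),(0,-.04,.134)):
    c,sn=np.cos(p[2]),np.sin(p[2]);print(wpj(T,(p[0]+c*q[0]-sn*q[1],p[1]+sn*q[0]+c*q[1],q[2])).round(1))
X=s["eef_pos"]+np.array([np.cos(f),np.sin(f),0])*.039;X[2]-=.042;print("panel low near corner",wpj(T,X))
```

```text
216 301 336 (314, 326) channel y mm 0.67 panel [np.float64(1.73), np.float64(1.6)]
225 301 336 (313, 327) channel y mm 0.66 panel [np.float64(1.73), np.float64(1.6)]
240 301 336 (311, 328) channel y mm 0.64 panel [np.float64(1.45), np.float64(1.42)]
255 301 336 (309, 330) channel y mm 0.61 panel [np.float64(1.44), np.float64(1.41)]
270 301 336 (310, 329) channel y mm 0.59 panel [np.float64(1.43), np.float64(1.41)]
280 302 336 (310, 329) channel y mm 1.01 panel [np.float64(1.43), np.float64(1.41)]
[319.2 183.3]
[319.2 177.3]
[319.3 169.5]
panel low near corner [316.82380004 207.94803447]
```

```bash
python3 -m handwheel '[[[0,0.3,40,0],[0,0.3,80,0],[0,0.3,100,0],[0,0.3,108,0],[0,0.3,113,0],[0,0.3,113,0]]]' && python3 -m handwheel '[[[0,0,4,0],[0,0,8,0],[0,0,12,0],[0,0,16,0],[0,0,16,0]]]'
```

```text
time: 7.38
eef_pos: [0.5357, -0.2863, 0.1694]
ee_rot: [0.59, 0.807, 0.0, 0.0]
wrist_force: [-1.0, -0.6, -0.5]
grip_width: 0.0081
time: 8.0
eef_pos: [0.5351, -0.2837, 0.1557]
ee_rot: [0.589, 0.808, 0.0, -0.0]
wrist_force: [-13.0, 10.4, 25.1]
grip_width: 0.0082
```

The force shows contact with the far slot end (+14 N along tool x) and with a side wall (-9 N along tool y). I'll back off slightly, shift and retry.

```bash
python3 -m handwheel '[[[0,0,-6,0],[3,-1,-6,0],[3,-1,-6,0]]]' && python3 -m handwheel '[[[0,0,3,0],[0,0,6,0],[0,0,9,0],[0,0,9,0]]]'
python3 - <<'E'
from err import *
F=s["wrist_force"];print("tool F",F[0]*np.cos(f)+F[1]*np.sin(f),F[0]*np.sin(f)-F[1]*np.cos(f),s["torque"])
E
```

```text
time: 8.38
eef_pos: [0.5334, -0.2842, 0.1587]
ee_rot: [0.59, 0.807, -0.0, 0.0]
wrist_force: [0.5, 0.1, -1.2]
grip_width: 0.008
time: 8.88
eef_pos: [0.5333, -0.2815, 0.1508]
ee_rot: [0.59, 0.808, 0.001, -0.001]
wrist_force: [-8.9, 9.8, 16.7]
grip_width: 0.008
tool F 12.041260565767764 -5.456387894562438 [ 1.62554875  1.61210853 -0.23145485]
```

Lower now, but still pushed along +x. The same correction again.

```bash
python3 -m handwheel '[[[0,0,-5,0],[3,-0.7,-5,0],[3,-0.7,-5,0]]]' && python3 -m handwheel '[[[0,0,3,0],[0,0,6,0],[0,0,9,0],[0,0,9,0]]]'
python3 - <<'E'
from err import *
F=s["wrist_force"];print("tool F",F[0]*np.cos(f)+F[1]*np.sin(f),F[0]*np.sin(f)-F[1]*np.cos(f),s["torque"])
T=wpose();np.save("T4.npy",T);im=r.grab_frame("wrist");cv2.imwrite("pics/w4.png",im)
a=cv2.resize(im[20:320,230:430],None,fx=2,fy=2);sc=r.grab_frame("scene")[170:280,310:400];b=cv2.resize(sc,(400,489));b=cv2.copyMakeBorder(b,0,111,0,0,0)
cv2.imwrite("pics/c4.png",np.hstack([a,b]))
E
```

```text
time: 9.25
eef_pos: [0.5316, -0.2815, 0.1543]
ee_rot: [0.59, 0.807, -0.0, -0.0]
wrist_force: [-0.2, -0.5, -1.0]
grip_width: 0.0078
time: 9.75
eef_pos: [0.5322, -0.2806, 0.1487]
ee_rot: [0.59, 0.807, -0.0, 0.001]
wrist_force: [-11.8, 5.7, 31.2]
grip_width: 0.0081
tool F 9.000195830482594 -9.508789614153653 [ 1.17148564  2.54760972 -0.19219327]
```

View pics/c4.png

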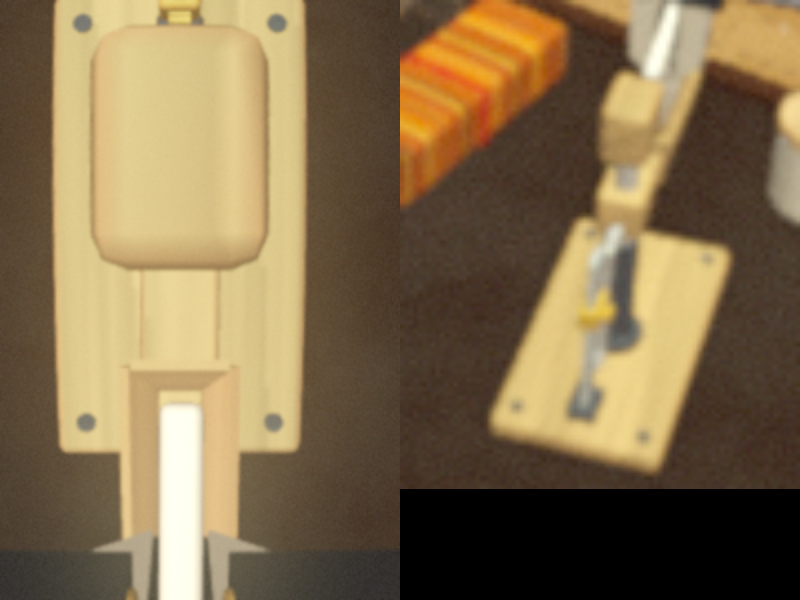

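The panel stands upright in the slot (edge at crop (181,405), slot end at row 392). The hand is at the expected seated height of 148.7 mm. I'll relieve the side load, press once more, then release.

```bash
python3 -m handwheel '[[[1,-1,-3,0],[2,-1,-3,0],[2,-1,0,0],[2,-1,2,0],[2,-1,2,0]]]'
python3 - <<'E'
from err import *
F=s["wrist_force"];print("tool F",F[0]*np.cos(f)+F[1]*np.sin(f),F[0]*np.sin(f)-F[1]*np.cos(f),s["torque"])
E
python3 -m handwheel '[[[0,0,-3,0],[0,0,-3,0],[0,0,-3,0],[0,0,-3,0]]]' 0.3;  python3 -m handwheel '[[[0,0,-50,0],[0,0,-80,0],[0,0,-80,0],[0,0,-80,0]]]'
python3 - <<'E'
from err import *
T=wpose();np.save("T5.npy",T);im=r.grab_frame("wrist");cv2.imwrite("pics/w5.png",im)
a=cv2.resize(im[60:360,220:420],None,fx=2,fy=2);sc=r.grab_frame("scene");cv2.imwrite("pics/s5.png",sc);b=cv2.resize(sc[170:280,310:400],(400,489));b=cv2.copyMakeBorder(b,0,111,0,0,0)
cv2.imwrite("pics/c5.png",np.hstack([a,b]));print(s["eef_pos"])
def W(q):
    c,sn=np.cos(p[2]),np.sin(p[2]);return np.array([p[0]+c*q[0]-sn*q[1],p[1]+sn*q[0]+c*q[1],q[2]])
for y in(-.055,-.135):
  for z in(.181,.186): print(y,z,"wrist crop",((wpj(T,W((0,y,z)))-[220,60])*2).round(),"scene crop",((pj("scene",W((0,y,z)))-[310,170])*4.444).round()+[400,0])
print("gripcorner",((wpj(T,W((-.014,-.02,.195)))-[220,60])*2).round(),((pj("scene",W((-.014,.02,.195)))-[310,170])*4.444).round()+[400,0])
E
```

```text
time: 10.48
eef_pos: [0.5313, -0.2807, 0.1479]
ee_rot: [0.591, 0.807, -0.001, 0.002]
wrist_force: [-12.3, 2.6, 41.5]
grip_width: 0.0078
tool F 6.178718655886941 -10.980185518496745 [0.40783123 2.92363956 0.01076576]
time: 10.98
eef_pos: [0.53, -0.2797, 0.1461]
ee_rot: [0.59, 0.807, -0.0, -0.0]
wrist_force: [-0.4, -0.6, 0.3]
grip_width: 0.0276
time: 11.48
eef_pos: [0.5298, -0.2797, 0.2259]
ee_rot: [0.59, 0.807, -0.0, -0.001]
wrist_force: [0.5, 0.5, -0.6]
grip_width: 0.0276
[ 0.52977047 -0.27973341  0.22586548]
-0.055 0.181 wrist crop [209. 321.] scene crop [653.  51.]
-0.055 0.186 wrist crop [210. 325.] scene crop [654.  44.]
-0.135 0.181 wrist crop [208. 571.] scene crop [686. -24.]
-0.135 0.186 wrist crop [208. 579.] scene crop [686. -31.]
gripcorner [155. 198.] [646. 112.]
```

View pics/c5.png

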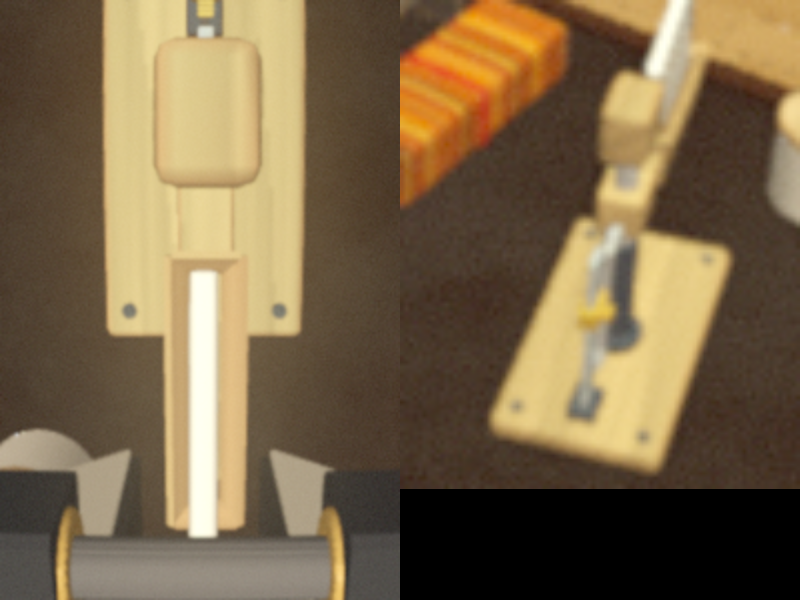

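The panel is released and upright in the slot (x≈203 against the channel centre at 205). To check that it is seated, I'll shut the fingers and touch its top edge, which should be at z=181 mm.

```bash
python3 -m handwheel '[[[0,0,0,0],[0,0,0,0],[0,0,10,0],[0,0,30,0],[0,0,38,0],[0,0,38,0]]]' 0 10 && python3 -m handwheel '[[[0,0,3,0],[0,0,6,0],[0,0,6,0]]]' && python3 -m handwheel '[[[0,0,2,0],[0,0,4,0],[0,0,4,0]]]'
```

```text
time: 12.32
eef_pos: [0.532, -0.2817, 0.19]
ee_rot: [0.591, 0.807, -0.0, 0.003]
wrist_force: [1.7, -3.8, 8.8]
grip_width: 0.0008
time: 12.7
eef_pos: [0.5349, -0.2843, 0.1874]
ee_rot: [0.591, 0.806, 0.0, 0.007]
wrist_force: [3.2, -10.0, 24.8]
grip_width: 0.0003
time: 13.08
eef_pos: [0.537, -0.2862, 0.1855]
ee_rot: [0.592, 0.806, 0.0, 0.01]
wrist_force: [5.3, -13.4, 31.9]
grip_width: 0.0003
```

Contact came at about 190 mm, so the panel sits some 9 mm high, and the force direction suggests its near end is raised. I'll lift off and analyse the saved images numerically.

```bash
python3 -m handwheel '[[[0,0,-40,0],[0,0,-40,0],[0,0,-40,0]]]' 0.3
python3 - <<'E'
from err import *
print(s["eef_pos"],np.degrees(f))
def W(q):
    c,sn=np.cos(p[2]),np.sin(p[2]);return np.array([p[0]+c*q[0]-sn*q[1],p[1]+sn*q[0]+c*q[1],q[2]])
for k in(4,5):
    T=np.load(f"T{k}.npy");im=cv2.imread(f"pics/w{k}.png")
    print(k,{n:wpj(T,W(q)).round(0).tolist() for n,q in dict(ch=(0,-.04,.134),flare=(0,-.0465,.134),slotend=(0,-.0515,.124),floorend=(0,-.0515,.106),pan124=(0,-.055,.124),pan181=(0,-.055,.181),gripback=(0,-.02,.195),base=(-.05,-.095,.014)).items()})
    c=320 if k==4 else 321
    print([(v,*im[v,c].tolist()) for v in range(175,335,3)])
T=wpose();im=r.grab_frame("wrist");cv2.imwrite("pics/w6.png",im);np.save("T6.npy",T)
d=cv2.absdiff(im,cv2.imread("pics/w5.png"));print(d.mean())
print([(v,*im[v,320].tolist()) for v in range(175,335,4)])
E
```

```text
time: 13.45
eef_pos: [0.5298, -0.2797, 0.2179]
ee_rot: [0.59, 0.807, -0.0, -0.0]
wrist_force: [-0.8, 0.5, -0.9]
grip_width: 0.0249
[ 0.52979382 -0.27965899  0.21791717] 107.6378243017319
4 {'ch': [321.0, 199.0], 'flare': [321.0, 213.0], 'slotend': [321.0, 219.0], 'floorend': [321.0, 212.0], 'pan124': [321.0, 226.0], 'pan181': [322.0, 260.0], 'gripback': [323.0, 164.0], 'base': [260.0, 244.0]}
[(175, 151, 214, 234), (178, 149, 211, 232), (181, 151, 212, 233), (184, 150, 211, 233), (187, 150, 212, 233), (190, 150, 212, 233), (193, 152, 214, 233), (196, 152, 214, 234), (199, 147, 209, 232), (202, 146, 207, 233), (205, 124, 179, 209), (208, 110, 164, 195), (211, 114, 165, 196), (214, 112, 163, 193), (217, 153, 215, 236), (220, 151, 206, 226), (223, 214, 238, 247), (226, 240, 255, 255), (229, 241, 255, 255), (232, 242, 255, 255), (235, 242, 255, 255), (238, 242, 255, 255), (241, 243, 255, 255), (244, 241, 255, 255), (247, 243, 255, 255), (250, 242, 255, 255), (253, 242, 255, 255), (256, 242, 255, 255), (259, 243, 255, 255), (262, 243, 255, 255), (265, 242, 255, 255), (268, 241, 255, 255),
[... 2078 characters left out ...]
07, 155, 180, 191), (211, 156, 182, 192), (215, 159, 182, 193), (219, 159, 182, 194), (223, 157, 182, 194), (227, 226, 250, 255), (231, 235, 255, 255), (235, 236, 255, 255), (239, 235, 255, 255), (243, 234, 255, 255), (247, 234, 255, 255), (251, 235, 255, 255), (255, 234, 255, 255), (259, 234, 255, 255), (263, 234, 255, 255), (267, 235, 255, 255), (271, 233, 255, 255), (275, 234, 255, 255), (279, 235, 255, 255), (283, 234, 255, 255), (287, 234, 255, 255), (291, 234, 255, 255), (295, 234, 255, 255), (299, 234, 255, 255), (303, 233, 255, 255), (307, 233, 255, 255), (311, 234, 255, 255), (315, 233, 255, 255), (319, 232, 255, 255), (323, 234, 255, 255), (327, 217, 241, 248), (331, 89, 102, 112)]
```

After the press the picture has changed. The slot floor now shows at rows 199–204, the panel's front edge at 205–225 and its top edge from 226, so the panel seems to have dropped. I'll compare this with the predictions.

Run:
```python
from err import *
def W(q):
    c,sn=np.cos(p[2]),np.sin(p[2]);return np.array([p[0]+c*q[0]-sn*q[1],p[1]+sn*q[0]+c*q[1],q[2]])
T=np.load("T6.npy");im=cv2.imread("pics/w6.png")
print({n:wpj(T,W(q)).round(1).tolist() for n,q in dict(ch=(0,-.04,.134),slotend=(0,-.0515,.124),floorend=(0,-.0515,.106),panfl=(0,-.055,.106),pan181=(0,-.055,.181),pan190=(0,-.055,.190),pan181b=(0,-.0515,.181),gripback=(0,-.02,.195)).items()})
a=cv2.resize(im[130:330,270:370],None,fx=3,fy=3,interpolation=cv2.INTER_CUBIC)
sc=r.grab_frame("scene");b=cv2.resize(sc[140:240,330:410],(480,600),interpolation=cv2.INTER_CUBIC)
def m(q):
    u=((pj("scene",W(q))-[330,140])*6);print(q,u.round());
for q in((0,-.055,.181),(0,-.135,.181),(0,-.135,.134),(0,.02,.195),(0,-.15,.134),(0,-.04,.134)):m(q)
cv2.imwrite("pics/c6.png",np.hstack([a,b]))
```

```text
{'ch': [323.8, 186.4], 'slotend': [323.6, 201.3], 'floorend': [323.4, 197.6], 'panfl': [323.4, 202.3], 'pan181': [324.8, 223.8], 'pan190': [325.0, 227.5], 'pan181b': [324.8, 217.5], 'gripback': [325.4, 159.7]}
(0, -0.055, 0.181) [221. 249.]
(0, -0.135, 0.181) [266. 148.]
(0, -0.135, 0.134) [257. 236.]
(0, 0.02, 0.195) [178. 325.]
(0, -0.15, 0.134) [264. 218.]
(0, -0.04, 0.134) [205. 359.]
```

View pics/c6.png

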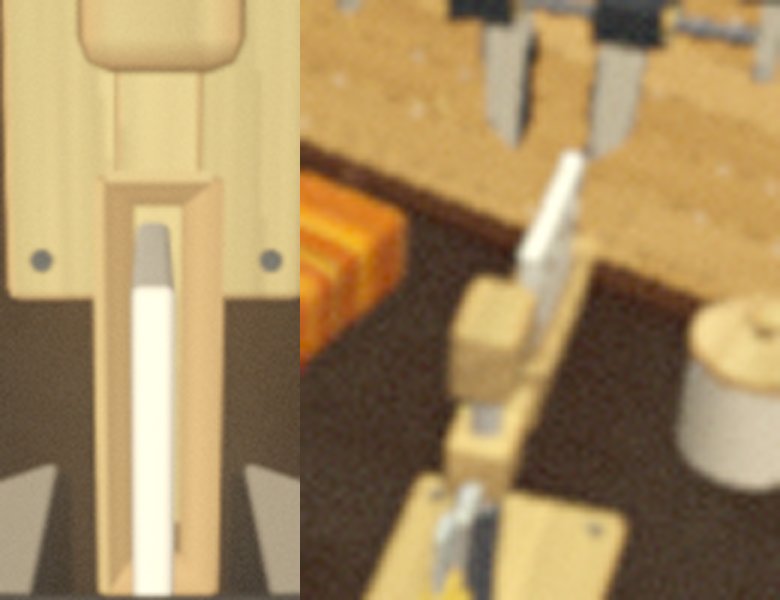

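The picture now shows the panel low and straight in the slot. The scene view has its top corners at (524,255) and (572,152), matching the seated prediction of (521,249) and (566,148) to within a few crop pixels. I'll confirm by touch.

```bash
python3 -m handwheel '[[[0,0,0,0],[0,0,0,0],[0,0,20,0],[0,0,33,0],[0,0,33,0]]]' 0 10 && python3 -m handwheel '[[[0,0,2,0],[0,0,4,0],[0,0,4,0]]]' && python3 -m handwheel '[[[0,0,2,0],[0,0,4,0],[0,0,4,0]]]'
```

```text
time: 14.18
eef_pos: [0.5295, -0.2795, 0.1846]
ee_rot: [0.59, 0.807, -0.0, -0.001]
wrist_force: [-0.7, -0.4, -0.2]
grip_width: 0.0004
time: 14.55
eef_pos: [0.5304, -0.2798, 0.1819]
ee_rot: [0.59, 0.807, 0.0, 0.0]
wrist_force: [1.4, -0.1, -0.0]
grip_width: 0.0003
time: 14.92
eef_pos: [0.533, -0.2792, 0.1811]
ee_rot: [0.59, 0.807, 0.001, 0.003]
wrist_force: [-1.2, 3.1, 20.3]
grip_width: 0.0003
```

The second touch made contact at 181.1 mm (20 N), so the panel is fully seated. Now on to the grip.

```bash
python3 -m handwheel '[[[0,0,-40,0],[0,0,-60,0],[0,0,-60,0]]]' 0.6 30
python3 - <<'E'
from err import *
e([p[0],p[1],.157])
T=np.load("T6.npy");im=cv2.imread("pics/w6.png")
# grip lateral from picture: top-face columns
y=lambda u,v,z:(lambda X:1e3*((X[0]-.5298)*np.sin(f)-(X[1]+.2797)*np.cos(f)))(wbp(T,u,v,z))
print("grip y",y(323.7,135,.19),"panel/slot y",y(321,250,.181))
E
```

```text
time: 15.3
eef_pos: [0.5313, -0.28, 0.2395]
ee_rot: [0.59, 0.807, 0.0, 0.002]
wrist_force: [0.7, -0.6, 0.0]
grip_width: 0.0258
tool mm [87.3  3.3 82.5] phi 107.64 turn 0.01
grip y 3.84099785337862 panel/slot y 2.5946720867277464
```

```bash
python3 -m handwheel '[[[45,1,0,0],[88,2,0,0],[88,2,20,0],[88,2,50,0],[88,2,75,0],[88,2,82,0],[88,2,82,0]]]' 0.6 30 && python3 -m handwheel '[[[0,0,0,0],[0,0,0,0],[0,0,0,0],[0,0,0,0],[0,0,0,0]]]' 0 50
```

```text
time: 16.18
eef_pos: [0.5053, -0.1952, 0.1554]
ee_rot: [0.59, 0.807, -0.0, -0.001]
wrist_force: [0.7, 0.7, 0.6]
grip_width: 0.0553
time: 16.8
eef_pos: [0.5051, -0.1957, 0.1561]
ee_rot: [0.59, 0.807, -0.0, -0.0]
wrist_force: [-4.3, -1.2, 5.4]
grip_width: 0.0278
```

The grip is held at 27.8 mm. Pull up in small rows, stopping a little short of the estimated 48 mm.

```bash
python3 -m handwheel '[[[0,0,-6,0],[0,0,-14,0],[0,0,-22,0],[0,0,-30,0],[0,0,-36,0],[0,0,-40,0],[0,0,-42,0],[0,0,-42,0],[0,0,-42,0]]]'
python3 - <<'E'
from err import *
print(s["eef_pos"])
def W(q):
    c,sn=np.cos(p[2]),np.sin(p[2]);return np.array([p[0]+c*q[0]-sn*q[1],p[1]+sn*q[0]+c*q[1],q[2]])
T=wpose();w=r.grab_frame("wrist");sc=r.grab_frame("scene");cv2.imwrite("pics/w7.png",w);cv2.imwrite("pics/s7.png",sc)
print("wrist mark px",wpj(T,W((0,.046,.078))),wpj(T,W((0,.046,.088))))
uw=wpj(T,W((0,.046,.078))).astype(int)
a=cv2.resize(w[max(0,uw[1]-30):uw[1]+30,uw[0]-20:uw[0]+20],(400,600),interpolation=cv2.INTER_CUBIC)
b=cv2.resize(sc[215:275,334:374],(400,600),interpolation=cv2.INTER_CUBIC)
cv2.imwrite("pics/c7.png",np.hstack([a,b]));print("origin",uw)
E
```

```text
time: 17.92
eef_pos: [0.5051, -0.1956, 0.1974]
ee_rot: [0.59, 0.807, -0.0, -0.0]
wrist_force: [-3.2, -4.4, -10.4]
grip_width: 0.0276
[ 0.50505406 -0.19559912  0.19737248]
wrist mark px [320.78637005 183.14775248] [320.83398569 184.57691663]
origin [320 183]
```

View pics/c7.png

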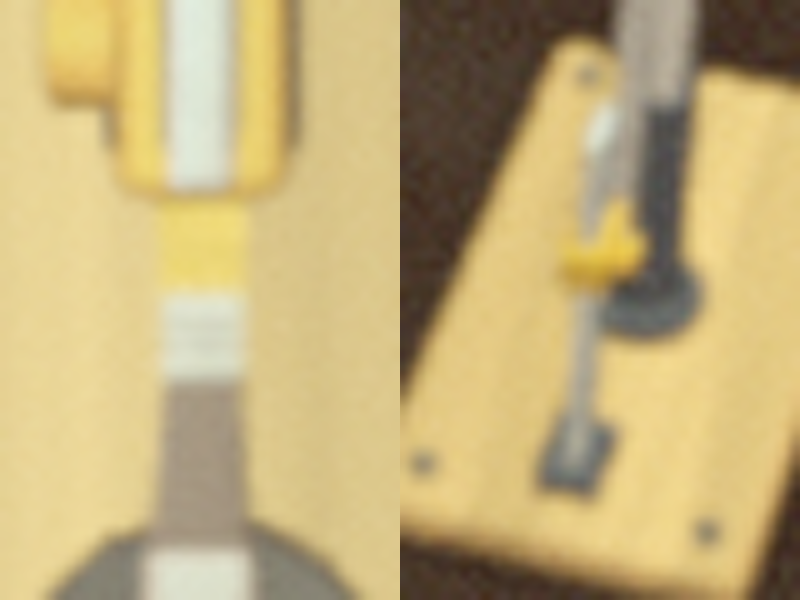

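Pulled 41 mm: the force is steady, and brass and steel adjoin in the wrist view at crop row 290. In the scene view the brass tooth tip is near crop (622,205), where the scale is about 3.4 mm per pixel. My 12 views are used up, so the rest has to be done numerically. First I'll look for the pointer and the brass tooth in the scene pixels.

Run:
```python
import cv2,numpy as np
for n in("scene0","s7"):
    im=cv2.imread(f"pics/{n}.png").astype(int);print(n,"R-B (yellow: high, oak ~, steel low) | R")
    print("     "," ".join(f"{c:3d}" for c in range(347,363)))
    for v in range(224,256):
        x=im[v,347:363];print(v," "," ".join(f"{a:3d}" for a in x[:,2]-x[:,0]),"|"," ".join(f"{a:3d}" for a in x[:,2]))
```

```text
scene0 R-B (yellow: high, oak ~, steel low) | R
      347 348 349 350 351 352 353 354 355 356 357 358 359 360 361 362
224    78  93  96  99  98  95  90  77  52  26  21  23  26  29  29  35 | 154 208 227 230 224 216 214 210 201 205 218 207 178 162 156 143
225    83  98  99  98  96  92  74  49  33  23  21  23  20  17  12  17 | 172 216 228 231 230 223 219 216 207 219 221 193 152 133 125 117
226    90  98  96  97 101  88  50  22  20  21  25  23  15   6   7  18 | 188 221 230 230 229 224 221 219 210 215 214 174 117  93  92 103
227    96  95 101 102  95  72  30  15  16  25  25  22  11   4   1  26 | 209 226 230 229 227 222 221 216 193 189 184 142  90  82  80 109
228    97 100  96 102  93  57  24  13  18  26  28  18   9   5   7  27 | 221 231 230 229 225 220 220 207 180 169 158 123  87  82  85 108
229    97  99  98 102  88  53  23  16  22  26  24  18   8   2   8  36 | 225 230 230 228 222 216 210 192 164 163 149 111  90  79  85 122
230    95  98  97 102  87  58  28  19  25  28  26  16   5   6   4  37 | 229 231 229 227 219 206 192 173 164 163 149 111  86  81  89 129
231    99  98  96  97  85  57 
[... 7135 characters left out ...]
 229 232 234 236 239
251    98  98  98  83  48  28  51  88  99 103  98  98 101  99 101 100 | 224 225 226 218 195 176 189 220 234 237 239 239 239 243 242 239
252    95 101  97  79  43  24  54  89  99 100 100 101  98 100  98  98 | 223 224 224 213 189 171 189 221 233 237 237 238 240 240 239 237
253    96  97  94  76  38  28  58  89 100  96  97  99  98  97  97  98 | 224 224 223 206 184 169 191 222 236 238 239 239 242 241 239 235
254    95  98  98  72  37  30  61  94 103  99 100  97 100 100 101 100 | 223 225 218 202 181 173 198 226 236 239 238 239 238 238 237 236
255    96  95  92  65  32  31  65  92  99  98  99  99  98  97 101  99 | 227 222 209 192 175 170 197 227 236 237 237 240 240 239 236 237
```

Run:
```python
import cv2,numpy as np
a=cv2.imread("pics/scene0.png").astype(int);b=cv2.imread("pics/s7.png").astype(int)
d=(b-a)[...,2]
print("     "," ".join(f"{c:4d}" for c in range(348,364)))
for v in range(206,256):print(v," "," ".join(f"{x:4d}" for x in d[v,348:364]))
w=cv2.imread("pics/w7.png").astype(int)
for v in range(150,216,1):print(v,*w[v,315:328:6].tolist(),end=";")
```

```text
348  349  350  351  352  353  354  355  356  357  358  359  360  361  362  363
206     -2   -3    3   -7   10    3   32   54   53   36   27   21   18   15   14    7
207      2    1    2    5   -6    2   41   74   49   21   26   38   29   18    6    0
208     -5    0   -3   -5    0    8   34   51    7  -20   10   45   41   13   -1  -16
209      1    4    2    1    9   -3   22    2  -43  -35   13   53   36    7  -10  -33
210      3   -3   -5   -7    0   10  -14  -66  -83  -46   17   49   24    1  -12  -37
211      9    3    0   -5   -1   -3  -43  -97  -84  -30   15   30   12   -4  -16  -63
212     -5    4    2    2   12  -11  -75 -106  -62  -21    2   -7  -16  -21  -38  -90
213     -9    3    0    1   -3  -16  -93 -110  -64  -31  -25  -42  -53  -51  -62 -108
214     -2   -1    8   -2    8  -27  -91 -115  -79  -48  -50  -65  -62  -61  -70 -112
215     -2   -4    0    5    2  -18  -81  -97  -65  -51  -51  -54  -52  -53  -63 -103
216     -3   -7    1    0    5  -22  -82  -83  -44  -31  -35  -31  -26  -25  -44  -84
217     -1    3   -4    7   -4  -30  -78  -67  -38  -19  -25  -21  -10   -7
[... 5998 characters left out ...]
 148, 164] [139, 202, 221];203 [134, 177, 195] [128, 150, 164] [142, 203, 223];204 [134, 172, 191] [129, 150, 165] [138, 197, 217];205 [129, 160, 178] [128, 150, 164] [122, 173, 193];206 [127, 148, 163] [128, 149, 163] [96, 130, 146];207 [134, 155, 168] [143, 167, 177] [96, 115, 125];208 [166, 187, 196] [183, 204, 210] [110, 126, 130];209 [186, 206, 213] [200, 221, 221] [111, 129, 133];210 [186, 207, 213] [203, 224, 220] [113, 131, 133];211 [186, 206, 213] [203, 223, 220] [109, 126, 129];212 [187, 208, 214] [201, 222, 219] [113, 131, 133];213 [187, 209, 214] [200, 222, 220] [112, 127, 130];214 [184, 207, 213] [198, 219, 219] [107, 124, 130];215 [187, 209, 216] [196, 218, 217] [97, 112, 122];
```

The pointer's bar end is hidden behind the brass tooth in the scene view, so the pointer is still below the mark, which may be nearer 87 mm than 78 mm. I'll triangulate the mark tip from the wrist views I already have, using the gauge strip's known top edges (y = 56 and 72, z = 132 mm) to cancel calibration bias.

Run:
```python
from err import *
def W(q):
    c,sn=np.cos(p[2]),np.sin(p[2]);return np.array([p[0]+c*q[0]-sn*q[1],p[1]+sn*q[0]+c*q[1],q[2]])
for k in(1,3,5,6):
    T=np.load(f"T{k}.npy");im=cv2.imread(f"pics/w{k}.png").astype(int)
    u0=wpj(T,W((0,.072,.132)));u1=wpj(T,W((0,.056,.132)));m=wpj(T,W((0,.046,.085)));b=wpj(T,W((0,.095,.014)))
    c=W((0,0,0));C=T[:3,3]-c;print(k,"cam y'",(-np.sin(p[2])*C[0]+np.cos(p[2])*C[1]).round(3),"z",T[2,3].round(3),"pred strip",u0.round(1),u1.round(1),"mark85",m.round(1),"base",b.round(1))
    a=max(0,int(u0[1])-10);e_=int(m[1])+16;x=int(round(m[0]))
    for v in range(a,e_):print(v,im[v,x-3:x+4:3].reshape(-1).tolist(),end="; " )
    print()
```

```text
1 cam y' 0.07 z 0.5 pred strip [326.6 142.4] [326.8 158.6] mark85 [326.1 165.9] base [324.6 125.3]
132 [143, 206, 225, 135, 197, 217, 131, 190, 210]; 133 [144, 206, 225, 139, 200, 219, 130, 190, 210]; 134 [146, 206, 226, 136, 198, 218, 135, 192, 211]; 135 [145, 206, 225, 137, 199, 218, 131, 191, 212]; 136 [143, 203, 223, 135, 195, 215, 129, 190, 208]; 137 [123, 183, 205, 124, 181, 204, 116, 178, 200]; 138 [108, 185, 213, 110, 183, 209, 108, 185, 214]; 139 [114, 204, 230, 128, 197, 219, 111, 205, 231]; 140 [122, 208, 229, 181, 213, 218, 115, 207, 229]; 141 [129, 203, 222, 212, 228, 220, 111, 199, 223]; 142 [128, 197, 214, 218, 232, 221, 114, 200, 223]; 143 [128, 195, 214, 216, 231, 221, 118, 201, 224]; 144 [127, 196, 214, 219, 233, 222, 115, 197, 220]; 145 [128, 196, 214, 218, 232, 221, 115, 197, 219]; 146 [123, 193, 211, 218, 233, 222, 117, 197, 220]; 147 [126, 196, 215, 217, 233, 222, 113, 195, 219]; 148 [124, 195, 214, 217, 233, 223, 118, 198, 220]; 149 [122, 194, 213, 214, 231, 221, 119, 198, 221]; 150 [123, 194, 214, 212, 228, 221, 116, 198, 221]; 151 [123, 193, 214, 214, 231, 22
[... 11618 characters left out ...]
 73 [212, 225, 221, 214, 227, 223, 175, 193, 195]; 74 [211, 223, 220, 211, 226, 221, 175, 193, 195]; 75 [195, 212, 213, 195, 211, 213, 158, 182, 192]; 76 [141, 179, 201, 143, 179, 201, 124, 168, 195]; 77 [122, 180, 212, 122, 180, 211, 121, 178, 209]; 78 [133, 193, 222, 131, 191, 220, 131, 188, 219]; 79 [132, 193, 220, 132, 193, 220, 133, 191, 219]; 80 [134, 194, 220, 133, 192, 219, 132, 192, 219]; 81 [135, 195, 219, 137, 196, 220, 137, 195, 219]; 82 [139, 197, 220, 134, 195, 218, 132, 192, 216]; 83 [140, 198, 220, 136, 195, 218, 138, 195, 217]; 84 [138, 199, 219, 140, 198, 218, 137, 196, 217]; 85 [141, 202, 221, 138, 198, 218, 139, 197, 218]; 86 [139, 200, 219, 136, 199, 217, 137, 197, 218];
```

Clean edges along the column, as rows for strip y=72, strip y=56 and brass tip:
- **w1:** 139.7, 156.0, 163.9
- **w3:** 33.9, 52.0, 72.9
- **w5:** 21.0, 42.3, 68.2
- **w6:** 17.1, 39.2, 66.2
- **w7:** strip edge 171.6, tip 182.0

Next I solve for the tip height.

Run:
```python
from err import *
from scipy.optimize import least_squares
def W(q):
    c,sn=np.cos(p[2]),np.sin(p[2]);return np.array([p[0]+c*q[0]-sn*q[1],p[1]+sn*q[0]+c*q[1],q[2]])
T7=wpose()
ob={1:(139.7,156.0,163.9),3:(33.9,52.0,72.9),5:(21.0,42.3,68.2),6:(17.1,39.2,66.2),7:(None,171.6,182.0)}
Ts={k:(T7 if k==7 else np.load(f"T{k}.npy")) for k in ob}
row=lambda k,y,z,dy=0:wpj(Ts[k],W((0,y+dy,z)))[1]
for k,o in ob.items():
    dy=least_squares(lambda d:[row(k,y,.132,d[0])-v for y,v in((.072,o[0]),(.056,o[1])) if v],[0.]).x[0]
    z=least_squares(lambda z:[row(k,.046,z[0],dy)-o[2]],[.085],x_scale=.01,diff_step=1e-3).x[0]
    print(k,"dy mm",(dy*1e3).round(2),"strip resid",[round(row(k,y,.132,dy)-v,2) for y,v in((.072,o[0]),(.056,o[1])) if v],"z tip",round(z,4),"row/mm z",round(row(k,.046,.086,dy)-row(k,.046,.085,dy),3))
ks=[1,3,5,6,7]
def f(x,free=True):
    y=x[1] if free else .046;R=[]
    for i,k in enumerate(ks):
        o=ob[k];d=x[2+i]
        R+=[row(k,.056,.132,d)-o[1],row(k,y,x[0],d)-o[2]]+([row(k,.072,.132,d)-o[0]] if o[0] else [])
    return R
for fr in(True,False):
    q=least_squares(lambda x:f(x,fr),[.085,.046]+[0]*5,diff_step=1e-4,x_scale=[.01]*7).x;print(fr,q.round(4),np.abs(f(q,fr)).max().round(2))
```

```text
1 dy mm 2.65 strip resid [np.float64(0.06), np.float64(-0.06)] z tip 0.092 row/mm z 0.046
3 dy mm 3.09 strip resid [np.float64(0.12), np.float64(-0.12)] z tip 0.0896 row/mm z -0.196
5 dy mm 2.78 strip resid [np.float64(-0.05), np.float64(0.05)] z tip 0.0905 row/mm z -0.244
6 dy mm 2.88 strip resid [np.float64(0.07), np.float64(-0.07)] z tip 0.09 row/mm z -0.257
7 dy mm 2.7 strip resid [np.float64(0.0)] z tip 0.0957 row/mm z 0.132
True [0.0916 0.0457 0.0027 0.0031 0.0028 0.0029 0.0027] 0.18
False [0.0906 0.7222 0.0026 0.003  0.0028 0.0028 0.0025] 0.42
```

The views agree: the mark tip is at about 91 mm (views 3, 5 and 6 give 90; the free fit gives 91.6). The pointer is now at 30+41.3 = 71.3 mm, so I need about 19.6 mm more.

```bash
python3 -m handwheel '[[[0,0,-4,0],[0,0,-9,0],[0,0,-14,0],[0,0,-17,0],[0,0,-19,0],[0,0,-19.6,0],[0,0,-19.6,0],[0,0,-19.6,0]]]'
python3 - <<'E'
from err import *
print(s["eef_pos"],s["wrist_force"])
def W(q):
    c,sn=np.cos(p[2]),np.sin(p[2]);return np.array([p[0]+c*q[0]-sn*q[1],p[1]+sn*q[0]+c*q[1],q[2]])
T=wpose();w=r.grab_frame("wrist");cv2.imwrite("pics/w8.png",w);np.save("T8.npy",T)
x=int(wpj(T,W((0,.046,.09)))[0]);w=w.astype(int)
print(x,wpj(T,W((0,.0587,.132))),[wpj(T,W((0,.0487,z))).round(1).tolist() for z in(.085,.09,.095)])
for v in range(150,225):print(v,w[v,x-2:x+3].mean(0).round().astype(int).tolist(),end="; ")
sc=np.mean([r.grab_frame("scene") for _ in range(4)],0);a=cv2.imread("pics/scene0.png").astype(int);cv2.imwrite("pics/s8.png",sc)
print();print("     "," ".join(f"{c:4d}" for c in range(350,361)))
for v in range(224,248):print(v," "," ".join(f"{t:4.0f}" for t in sc[v,350:361,2]),"| dif"," ".join(f"{t:4.0f}" for t in (sc-a)[v,350:361,2]),"| RB"," ".join(f"{t:4.0f}" for t in (sc[v,350:361,2]-sc[v,350:361,0])))
E
```

```text
time: 19.02
eef_pos: [0.5051, -0.1956, 0.2169]
ee_rot: [0.59, 0.807, -0.0, -0.0]
wrist_force: [-1.7, -4.5, -11.4]
grip_width: 0.0278
[ 0.50505297 -0.19555275  0.21694212] [ -1.74412304  -4.50799621 -11.38299961]
320 [320.97342079 169.46021188] [[320.7, 178.1], [320.8, 178.7], [320.8, 179.3]]
150 [208, 225, 217]; 151 [209, 225, 217]; 152 [210, 226, 218]; 153 [209, 225, 218]; 154 [208, 225, 218]; 155 [207, 225, 218]; 156 [208, 225, 218]; 157 [207, 224, 217]; 158 [206, 224, 218]; 159 [205, 223, 217]; 160 [204, 222, 217]; 161 [203, 221, 216]; 162 [203, 221, 216]; 163 [204, 222, 217]; 164 [203, 222, 217]; 165 [204, 222, 218]; 166 [204, 223, 219]; 167 [203, 223, 219]; 168 [195, 216, 216]; 169 [166, 197, 208]; 170 [119, 178, 201]; 171 [105, 193, 216]; 172 [118, 213, 235]; 173 [120, 217, 239]; 174 [121, 217, 238]; 175 [118, 214, 236]; 176 [118, 214, 235]; 177 [120, 216, 238]; 178 [128, 218, 238]; 179 [160, 221, 233]; 180 [187, 222, 225]; 181 [195, 218, 217]; 182 [199, 220, 217]; 183 [206, 227, 224]; 184 [202, 224, 220]; 185 [195, 216, 214]; 186 [198, 219, 217]; 187 [193, 215, 213]; 188 [200,
[... 4615 characters left out ...]
5   52   22    5    4    6    5    6
245    216  198  181  160  130  104   92   91   94   96   99 | dif   -1    1    2   -8  -42  -60  -47  -20    1    0    2 | RB   90   61   38   30   20    5    1    4    7    5    2
246    219  199  180  153  122  108  104  103  105  106  108 | dif   -0    0    3  -11  -48  -62  -35  -10    1    3    5 | RB   89   54   29   17    8    3    0    2    3    0    2
247    220  200  179  153  122  108  104  102  100  104  109 | dif   -0    0    2  -13  -50  -62  -35  -10   -6   -0    3 | RB   88   58   28   18   16   12    7    3    1    3    6[ WARN:0@1.830] global loadsave.cpp:1063 imwrite_ Unsupported depth image for selected encoder is fallbacked to CV_8U.
```

In the scene view the pointer's bright top face now shows directly above the brass tip (rows 231–234, brass from 235), as it should when level. One more check: did the mast really rise 60.8 mm with no slip? I'll measure it from the panel's shift in the scene image.

Run:
```python
from h import *
p=np.load("stand.npy")
def W(q):
    c,sn=np.cos(p[2]),np.sin(p[2]);return np.array([p[0]+c*q[0]-sn*q[1],p[1]+sn*q[0]+c*q[1],q[2]])
c6=cv2.resize(cv2.imread("pics/c6.png")[:,300:],(80,100),interpolation=cv2.INTER_AREA)
s7=cv2.imread("pics/s7.png");s8=cv2.imread("pics/s8.png")
# panel pieces / channel pieces, rest coordinates in region (330,140)
for nm,(x0,x1,y0,y1),q in(("panel top",(36,48,24,42),(0,-.1,.181)),("panel/ch lower",(38,50,38,56),(0,-.13,.134)),("panelfar",(40,50,22,34),(0,-.135,.181))):
    t=c6[y0:y1,x0:x1]
    for im,rise in((s7,.0413),(s8,.0608)):
        d=pj("scene",W((q[0],q[1],q[2]+rise)))-pj("scene",W(q))
        X,Y=330+x0+d[0],140+y0+d[1];a,b=int(X)-6,int(Y)-8
        R=cv2.matchTemplate(im[b:b+y1-y0+16,a:a+x1-x0+12],t,cv2.TM_CCOEFF_NORMED);_,m,_,l=cv2.minMaxLoc(R)
        y=l[1];sub=0
        if 0<y<R.shape[0]-1:
            e=R[y-1:y+2,l[0]];sub=.5*(e[0]-e[2])/(e[0]-2*e[1]+e[2])
        dyo=b+y+sub-140-y0
        print(nm,rise,"score %.2f"%m,"pred dy %.2f obs dy %.2f dx pred %.1f obs %d"%(d[1],dyo,d[0],a+l[0]-330-x0),"-> rise mm %.1f"%(rise*1e3*dyo/d[1]))
```

```text
panel top 0.0413 score 0.16 pred dy -13.71 obs dy -6.00 dx pred 1.4 obs -5 -> rise mm 18.1
panel top 0.0608 score 0.14 pred dy -20.43 obs dy -13.00 dx pred 2.0 obs -4 -> rise mm 38.7
panel/ch lower 0.0413 score 0.43 pred dy -12.88 obs dy -5.00 dx pred 1.3 obs 1 -> rise mm 16.0
panel/ch lower 0.0608 score 0.32 pred dy -19.18 obs dy -28.00 dx pred 2.0 obs -5 -> rise mm 88.8
panelfar 0.0413 score 0.44 pred dy -13.60 obs dy -20.96 dx pred 1.4 obs -5 -> rise mm 63.7
panelfar 0.0608 score 0.42 pred dy -20.26 obs dy -29.00 dx pred 2.1 obs -4 -> rise mm 87.0
```

The gripper hides the panel in that view, so those matches are meaningless (scores below 0.45). I'll use the wrist images instead: the end edge of the pointer's arm is sharp both at rest (w1, w3, w5, w6) and now (w7, w8), so the rise can be solved from it.

Run:
```python
from err import *
from scipy.optimize import least_squares
def W(q):
    c,sn=np.cos(p[2]),np.sin(p[2]);return np.array([p[0]+c*q[0]-sn*q[1],p[1]+sn*q[0]+c*q[1],q[2]])
T8=np.load("T8.npy");T7=T8.copy();T7[2,3]-=.2169-.1974
Ts={k:np.load(f"T{k}.npy") for k in(1,3,5,6)}|{7:T7,8:T8}
dy={1:.00265,3:.00309,5:.00278,6:.00288,7:.0027,8:.0027}
row=lambda k,y,z:wpj(Ts[k],W((0,y+dy[k],z)))[1]
obs={1:172.7,3:76.9,5:72.6,6:70.4,7:207.6,8:207.5}
q=least_squares(lambda x:[row(k,x[0],x[1]+(x[2] if k==7 else x[3] if k==8 else 0))-o for k,o in obs.items()],[.038,.1,.04,.06],x_scale=.01,diff_step=1e-4)
print("arm end y,z, rise7, rise8 (mm)",(q.x*1e3).round(1),"resid",q.fun.round(2))
print("strip y56 now pred",row(8,.056,.132),"obs 169.6")
```

```text
arm end y,z, rise7, rise8 (mm) [ 37.9 113.   42.2  61.4] resid [ 0.01 -0.17  0.06  0.08  0.    0.  ]
strip y56 now pred 169.4602118800271 obs 169.6
```

The rise by vision is 61.4 mm against 60.8 mm by TCP, so there is no slip. The pointer is at about 91 mm and the mark at about 90–91.6 mm. I'll hold, check it is still, and hand in.

```bash
python3 -m handwheel '[[[0,0,0,0],[0,0,0,0],[0,0,0,0],[0,0,0,0]]]'
python3 - <<'E'
from h import *
s=r.read_state();print(s["eef_pos"],np.abs(s["joint_velocities"]).max(),s["wrist_force"],s["grip_width"])
print(r.sign_off())
E
```

```text
time: 19.77
eef_pos: [0.5051, -0.1956, 0.2169]
ee_rot: [0.59, 0.807, -0.0, -0.0]
wrist_force: [-2.0, -5.2, -11.9]
grip_width: 0.0277
[ 0.50505175 -0.19556657  0.21693504] 0.001288250600261132 [ -1.96192492  -5.17754079 -11.91671322] 0.027736359594784554
the job is handed in; nothing more can be done
None
```

I handed the job in at 19.8 s. The narrow panel is in the stand's slot and released, and the arm is holding the mast with the pointer level with the brass mark to about 1 mm.

- **Panel:** The first insertion caught about 9 mm high after I let go. I pressed it home with the shut fingers. A second touch then met its top edge at 181.1 mm; fully seated is 181 mm. I did not look at the panel again after raising the mast.
- **Level with the mark:** The wrist views put the mark tip at about 90 to 91.6 mm. The pointer is at 90.8 mm by the arm's own reading and about 91.4 mm by vision, so the grip has not slipped. One weak view gave 96 mm for the mark, and my first rough reading from the scene camera was 78 mm; I set both aside. The later scene picture, with the pointer's top face just above the brass tip, agrees with level.
- **Holding still:** Joint speeds are about 0.001 rad/s and the pull is a steady 12 N, as expected from the spring.
- **Failed check:** An attempt to confirm the rise from the panel's shift in the scene image did not work, because the gripper hid the panel.
- **Other goods:** I never moved the arm against the wider panel, the mark or the goods around, but I took no final picture to confirm they are untouched.

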